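Tip the orange pegs into the tub and hold its lid half-turned

ROBOT

A 6-joint arm with a two-finger parallel gripper is mounted at the origin on the work surface. World frame = base frame: x ahead of the robot, y to its left, z up, the work surface at z = 0. Lengths are in m, angles in rad, forces in N, time in s.
With the tool pointing down it reaches from about 0.35 to 0.925 m from the base axis. Payload 6.4 kg.
Tool frame: the origin (TCP) lies at the very end of the fingers, on their centre line; the grasp point (between the pads) lies 19 mm behind it; x points along the fingers, y is the direction in which the jaws open and shut, and the axes are right-handed (so a half turn about x gives the same grasp; the last joint's range is limited). The gripper opens to 94 mm and grips with 3 to 60 N. Pads are 16 mm wide; open, the fingers measure 119 mm over their backs; the gripper's body (75 mm by 177 mm) begins 78 mm behind the grasp point.
Start: joints at [-1.367, 0.245, 1.558, -0, 1.339, -0.174], TCP at [0.24, -0.604, 0.205] pointing down, gripper open.
Joint ranges: [-3.13, 3.13], [-1.02, 2.26], [0.13, 2.54], [-0.95, 4.09], [0.21, 2.88], [-2.74, 2.74]. Speed limits (rad/s): [2.57, 2.57, 3.14, 3.14, 3.14, 3.14].

INTERFACE

Orientations are given as a unit quaternion [x, y, z, w].
In Python, from station import telemetry, cams, robot gives the robot as it stands. The module is installed in compiled form; this text tells all that it offers.
- The arm moves only by the tool drive_tool, never from a script. Its argument "targets" is a list of rows, each a list of 5 numbers: the opening, from -1 (shut) to 1 (fully open), then the shift along the tool's x, y, z each as a share of 30 cm, from -1 to 1, then the turn about the tool's x as a share of 90 degrees, from -1 to 1. A call has 1 to 12 rows; each row is the pose to reach, as a shift and turn from the pose measured when the call began, along the tool's axes at that moment; what a row does not reach only later rows make up. A row lasts 1/12 s, in which the tool goes at most 41.7 mm and 7.16 degrees, less where a joint would pass 70% of its speed; a pose out of reach is approached as far as the arm can. A call with a number of a shift or a turn outside -1 to 1 is refused whole. A call with a gripper value outside its range is refused whole. The fingers move at their own pace and stop on an object; "newtons" is the grip in N (left out, the last holds). Time passes only in rows, so rows that repeat a pose let the fingers close. It gives the time, the measured TCP pose, the force and the opening at its end, in the units of the state.
- telemetry.read_state(): the state, without advancing time (a new reading comes with each control period).
- cams.capture(name): name is "side" or "top"; returns the picture (420x560x3 uint8, red, green, blue); there is no depth.
- cams.camera_params(name): a dict with "mtx" (3x3 intrinsics, pixels), "distortion" ([k1, k2, p1, p2, k3] as OpenCV has them; the pictures are not rectified), "R" (3x3) and "t" (3): a world point X has camera coordinates R X + t. Camera axes: x right, y down, z forward; pixel columns grow to the right and rows downward; lengths in m; the calibration is good to about 2 mm. A picture is of the moment at which its call begins. camera_params takes no time and is no camera call.
- robot.sign_off(): hands the job in, once; it reports no verdict.
The state is a dict: "clock": time; "q": joint angles; "qd": joint speeds; "joint_efforts": joint torques, N m; "tcp_pos": TCP position; "tool_rot": TCP orientation; "contact_force": force on the tool from outside, world axes, zero at the start; "ft_torque": the same for the moment, N m; "opening": finger opening in m.
Only numpy, scipy, OpenCV 4.12 (cv2) and the standard library are available. Lean on these libraries where they do the work, as an engineer would, in place of code of your own. Each camera call takes 0.05 s, during which the arm holds its last target.

TASK

Lift the bar of the grey tray to tip all five orange pegs into the blue tub and let the tray back down. Then drop the white bayonet lid into the tub with its bar at the white rim marks, and turn it clockwise until the bar points at the yellow half-way marks, never so far that the lock at the red marks clicks. Finish still gripping the lid there, and leave the cup, tumbler, can and brush where they are.

Things in the scene. Friction and masses are not known exactly. Their poses are not given: they have to be found in the camera images.
- crate: Low open wooden crate shelf, fixed, carrying the grey tray. Origin on the table at the tub's axis, z up; its -y axis points from the tub towards the crate and tray. Crate: 220 mm along x, from y = -100 to -222 mm, 128 mm high.
- tray_bar (a point): Middle of the tray's black round pull bar, 12 mm thick, 84 mm long, along the crate's x axis; 145 mm above the table with the tray down (crate y = -274 mm). It stands 48 mm clear of the tray's back wall and the crate's edge is level with that wall: open the gripper to about 50 mm only. The bar can turn between the fingers, so the tool may stay upright.
- tray_hinge (a point): Fixed point on the tray's hinge line, which runs along the crate's x axis at crate y = -82 mm, z = 95 mm. The bar moves on an arc of radius 198 mm about this line.
- tray (a joint): Tilt of the tray, rad: 0 level, at rest; grows to 1.2 as the bar is lifted and the spout at the other end dips over the tub. Sinks back by its own weight. Inside 96 x 146 mm narrowing to a 68 mm spout, walls 35 mm high, floor 135 mm above the table. Pegs start rolling at about 0.5 rad and are out by about 1.1.
- tub: Blue round tub, fixed, open, 136 mm outer diameter, 100 mm high; origin at the centre of its underside, z up. Two entry gaps for the lid's lugs, each 38 degrees wide, are centred on its +x and -x axes (white rim marks). Yellow rim marks (half-turned) lie 40 degrees and red ones (locked) 80 degrees clockwise of the white, seen from above.
- tub_rim (a point): Centre of the tub's mouth at rim height, 100 mm above the table. Mouth 112 mm wide inside a 7 mm thick ledge; below it the inside is 126 mm wide. Lugs drop through the gaps and turn clockwise (from above) under the ledge; a stop blocks the other way.
- lid: White bayonet lid, about 160 g, lying loose on the table right way up; origin at the centre of the skirt's lower edge, z up. Skirt 107 mm wide, 24 high; disc 124 mm wide, z 24 to 30. Two lugs 22 mm wide, at +x and -x, reach 60 mm from the axis, z 6 to 14. Same after half a revolution. Seated, the disc rests on the rim with the origin 76 mm above the table; once turned it has 3 mm of up-down play.
- lid_grip (a point): Point on the lid's axis in its black grip bar, 50 mm above the lid's origin. The bar runs along the lid's x axis, 70 mm long, 14 mm thick, from 29 to 63 mm above the lid's origin; its ends point at the lugs.
- latch (a joint): Sprung lock inside the tub's collar, rad: 0 at rest. A lug meets it when the lid is about 60 degrees clockwise of the white marks and pushes it on against about 0.3 N m; beyond 0.12 rad the lock clicks.
- peg0: Orange plastic hexagonal peg, 18 mm across flats, 36 mm long (along its x axis), 18 g, origin at its centre; starts loose in the tray.
- peg1: Orange plastic hexagonal peg, 18 mm across flats, 36 mm long (along its x axis), 18 g, origin at its centre; starts loose in the tray.
- peg2: Orange plastic hexagonal peg, 18 mm across flats, 36 mm long (along its x axis), 18 g, origin at its centre; starts loose in the tray.
- peg3: Orange plastic hexagonal peg, 18 mm across flats, 36 mm long (along its x axis), 18 g, origin at its centre; starts loose in the tray.
- peg4: Orange plastic hexagonal peg, 18 mm across flats, 36 mm long (along its x axis), 18 g, origin at its centre; starts loose in the tray.
- cup: White enamel-look mug, 80 mm across, 80 high, with a side handle; bystander, origin at its underside.
- tumbler: Glass tumbler, 72 mm across, 95 high; bystander, origin at its underside.
- can: Round can, 68 mm across, 90 high; bystander, origin at its underside.
- brush: Small hand brush, 220 mm long; bystander, origin along its length.
Things that resemble listed ones, but are neither listed nor needed, are in the scene too. Of the things that look like the lid, take the one that is farthest to the robot's right at the start.

How it is judged:
By the outcome, as a careful person would: the job done as asked, in the order asked, and still so for the second after the job is handed in, while the arm keeps its last pose, push and grip.
It also fails if it takes over 67 s, if anything falls off the work surface, if the arm or the gripper's body presses on something with over 40 N, if the wrist force passes 120 N, or if a joint passes its speed limit or range.

## Working session

There is one attempt and no reset: what is moved stays moved. The work goes in short steps, Python scripts to look and compute and a tool call to move; the robot and the scene stay as the last step left them, time stands still between calls to the robot, and variables do not carry over. Pictures are saved under pics/ and viewed, and the job is handed in when it is done.

Besides the shell and the picture viewer there is one more tool, called after "Request:" as name([rows], argument=value, ...), one row to a line, values as JSON. drive_tool: Moves the arm, as the interface text tells. Its arguments: {"type":"object","properties":{"targets":{"type":"array","items":{"type":"array","items":{"type":"number"}}},"newtons":{"type":"number"}},"required":["targets"]}

```bash
ls; mkdir -p pics; python3 - <<'E'
from station import telemetry,cams,robot
import cv2
print(telemetry.read_state())
for n in("side","top"):
    p=cams.camera_params(n);print(n,p)
    im=cams.capture(n);cv2.imwrite(f"pics/{n}0.png",im[:,:,::-1])
E
```

```text
pics
{'clock': 0.0, 'q': array([-1.36710551e+00,  2.45794903e-01,  1.55897248e+00, -5.57710697e-05,
        1.33868297e+00, -1.74113058e-01]), 'qd': array([-1.08227412e-04, -1.08541152e-05, -1.20406926e-03,  8.03515117e-04,
       -9.09493637e-04,  2.42662391e-03]), 'joint_efforts': array([-3.85445965e-04, -4.15836489e+01, -3.14603806e+01,  6.83792378e-02,
        3.31462710e-02, -1.36130566e-04]), 'tcp_pos': array([ 0.23963544, -0.60358625,  0.20437994]), 'tool_rot': array([-0.69449802, -0.13344171,  0.69455582, -0.13212882]), 'contact_force': array([-0.24805532, -1.16686225,  1.11130696]), 'ft_torque': array([-0.00727584, -0.02919165, -0.06541596]), 'opening': 0.09410437486221852}
side {'mtx': array([[430.3670676 ,   0.        , 275.09250412],
       [  0.        , 430.3670676 , 209.95766165],
       [  0.        ,   0.        ,   1.        ]]), 'distortion': array([-0.07892283,  0.        ,  0.        ,  0.        ,  0.        ]), 'R': array([[-0.99774416, -0.06709755,  0.00212338],
       [-0.0445066 ,  0.63747373, -0.76918554],
       [ 0.05025686, -0.76754489, -0.63902198]]), 't': array([0.518748  , 0.12225326, 1.22674953])}
top {'mtx': array([[447.70088792,   0.        , 276.35394777],
       [  0.        , 447.70088792, 202.89558222],
       [  0.        ,   0.        ,   1.        ]]), 'distortion': array([-0.03576058,  0.        ,  0.        ,  0.        ,  0.        ]), 'R': array([[ 0.00875648, -0.99978783, -0.01864446],
       [-0.99383366, -0.00664028, -0.1106823 ],
       [ 0.11053502,  0.01949868, -0.99368094]]), 't': array([0.00168769, 0.52019196, 1.14391628])}
```

View pics/top0.png

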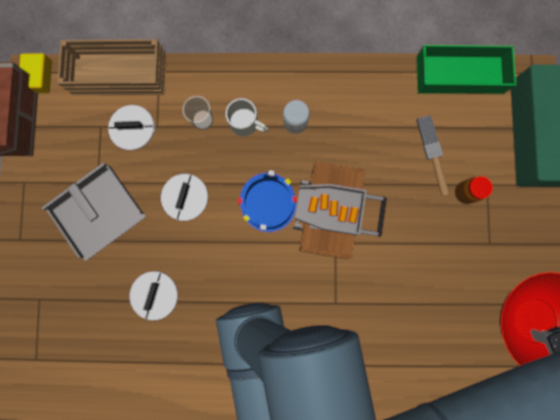

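View pics/side0.png

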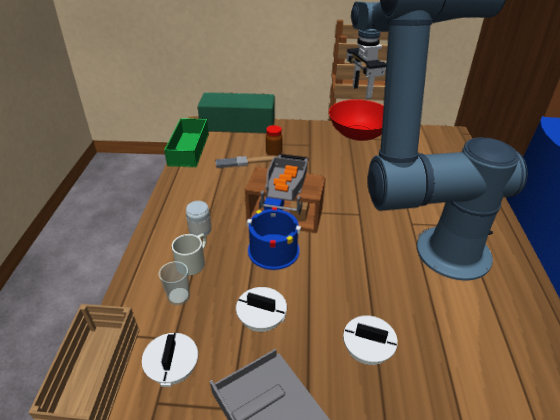

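Lid candidates in top view: (131,127), (184,197) and (153,296). Image right is world -y, the robot's right, so (184,197) fits. I'll confirm it and the tub, tray and bar in enlarged crops.

```bash
python3 - <<'E'
import cv2
t=cv2.imread("pics/top0.png");s=cv2.imread("pics/side0.png")
cv2.imwrite("pics/c1.png",cv2.resize(t[150:270,150:400],None,fx=3.2,fy=3.2,interpolation=cv2.INTER_CUBIC))
cv2.imwrite("pics/c2.png",cv2.resize(s[140:340,220:360],None,fx=3,fy=3,interpolation=cv2.INTER_CUBIC))
cv2.imwrite("pics/c3.png",cv2.resize(t[165:235,150:220],None,fx=8,fy=8,interpolation=cv2.INTER_CUBIC))
E
```

```text
(no output)
```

View pics/c1.png

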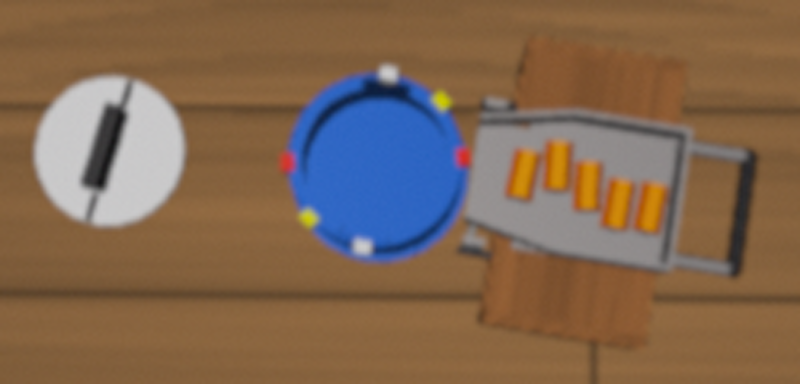

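View pics/c2.png

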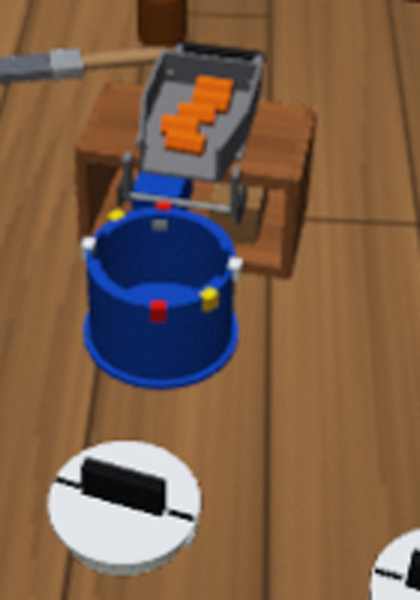

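View pics/c3.png

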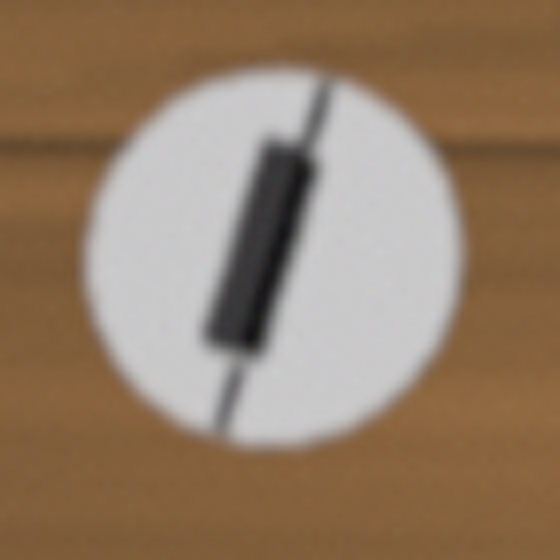

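The crop confirms (184,197): white disc with black bar up and lug lines; it is the right-most of the three. Tub centre is near (267,199) and the tray bar near (381,216). Next: positions.

```bash
cat > h.py <<'E'
import numpy as np,cv2
from station import telemetry,cams,robot
def ray(n,px):
    p=cams.camera_params(n)
    u=cv2.undistortPoints(np.array([[px]],float),p["mtx"],p["distortion"])[0,0]
    d=p["R"].T@np.array([u[0],u[1],1]);o=-p["R"].T@p["t"];return o,d/np.linalg.norm(d)
def atz(n,px,z):
    o,d=ray(n,px);return o+d*(z-o[2])/d[2]
def c(px,off,s): return ((px[0]+.5)/s-.5+off[0],(px[1]+.5)/s-.5+off[1])
def proj(n,X):
    p=cams.camera_params(n);r=cv2.Rodrigues(p["R"])[0]
    return cv2.projectPoints(np.array(X,float).reshape(-1,3),r,p["t"],p["mtx"],p["distortion"])[0][:,0]
E
python3 - <<'E'
from h import *
np.set_printoptions(precision=4,suppress=True)
T=lambda p,z:atz("top",c(p,(150,150),3.2),z)
S=lambda p,z:atz("side",c(p,(220,140),3),z)
for nm,F,a in(("top",T,[(388,73),(362,246),(442,100),(309,217),(463,157),(288,161)]),("side",S,[(88,244),(235,264),(117,215),(209,298),(163,207),(158,311)])):
    P=[F(x,.098) for x in a]
    for i in(0,2,4):
        d=P[i]-P[i+1];print(nm,(P[i]+P[i+1])[:2]/2,np.degrees(np.arctan2(d[1],d[0])),np.linalg.norm(d))
a,b=T((747,155),.151),T((735,270),.151);d=a-b
print("bar",(a+b)/2,np.degrees(np.arctan2(d[1],d[0])),np.linalg.norm(d))
L=lambda p,z:atz("top",c(p,(150,165),8),z)
print("disc",L((274,257),.030)); 
a,b=L((290,148),.063),L((235,346),.063);d=a-b
print("lidbar",(a+b)/2,np.degrees(np.arctan2(d[1],d[0])),np.linalg.norm(d))
a,b=L((327,80),.030),L((221,432),.030);d=a-b
print("lugline",(a+b)/2,np.degrees(np.arctan2(d[1],d[0])),np.linalg.norm(d))
print("disc side",S((125,500),.030))
from scipy.spatial.transform import Rotation as R
print(R.from_quat(telemetry.read_state()['tool_rot']).as_matrix())
E
```

```text
top [0.5212 0.0278] -7.861475310889903 0.13575658689700387
top [0.5217 0.0273] -47.98890630247654 0.13677561482603892
top [0.5211 0.0276] -88.30845814382262 0.13506143986168462
side [0.5234 0.0243] -7.582577870504083 0.13623852395919164
side [0.5229 0.0257] -49.59331315086844 0.14045073714032638
side [0.5234 0.028 ] -87.79471755006831 0.1411539937415173
bar [ 0.4775 -0.2416  0.151 ] -6.872716051020703 0.08473813611358123
disc [0.5349 0.2498 0.03  ]
lidbar [0.5341 0.246  0.063 ] -13.756565613006337 0.06590837400800213
lugline [0.5355 0.2497 0.03  ] -15.030358453878938 0.12122662762641215
disc side [0.5367 0.2497 0.03  ]
[[-0.0003  0.3689 -0.9295]
 [ 0.0016 -0.9295 -0.3689]
 [-1.     -0.0016 -0.0003]]
```

Request:
drive_tool([
  [0.06, 0, -0.577, -0.83, 0.335],
  [0.06, 0, -0.577, -0.83, 0.335],
  [0.06, 0, -0.577, -0.83, 0.335],
  [0.06, 0, -0.577, -0.83, 0.335],
  [0.06, 0, -0.577, -0.83, 0.335],
  [0.06, 0, -0.577, -0.83, 0.335],
  [0.06, 0, -0.577, -0.83, 0.335],
  [0.06, 0, -0.577, -0.83, 0.335],
  [0.06, 0, -0.577, -0.83, 0.335],
  [0.06, 0, -0.577, -0.83, 0.335],
], newtons=25)

```text
clock: 0.93
tcp_pos: [0.4072, -0.3509, 0.2047]
tool_rot: [-0.705, 0.052, 0.706, 0.052]
contact_force: [-0.1, -0.4, 0.8]
opening: 0.0501
```

```bash
cat >> h.py <<'E'
from scipy.spatial.transform import Rotation as Ro
def plan(target,jawyaw):
    s=telemetry.read_state();M=Ro.from_quat(s['tool_rot']).as_matrix()
    d=M.T@(np.array(target)-s['tcp_pos']);yaw=np.degrees(np.arctan2(M[1,1],M[0,1]))
    t=-(jawyaw-yaw);t=(t+180)%360-180
    print("shares",np.round(d/.3,3),"turn",round(t/90,3),"yaw",round(yaw,2),"opening",s['opening'],"q",np.round(s['q'],2),"tilt",np.round(M[:,0],3))
    return d
E
python3 -c "
from h import *
plan([.479,-.243,.205],-98.5)
plan([.479,-.243,.126],-98.5)"
```

```text
shares [-0.001 -0.391 -0.184] turn 0.001 yaw -98.43 opening 0.05010774979135142 q [-0.92 -0.02  1.85  0.    1.32  0.8 ] tilt [-0.001  0.001 -1.   ]
shares [ 0.263 -0.39  -0.184] turn 0.001 yaw -98.43 opening 0.05010774979135142 q [-0.92 -0.02  1.85  0.    1.32  0.8 ] tilt [-0.001  0.001 -1.   ]
```

Request:
drive_tool([
  [0.06, 0, -0.39, -0.184, 0],
  [0.06, 0, -0.39, -0.184, 0],
  [0.06, 0, -0.39, -0.184, 0],
  [0.06, 0, -0.39, -0.184, 0],
  [0.06, 0, -0.39, -0.184, 0],
  [0.06, 0.05, -0.39, -0.184, 0],
  [0.06, 0.05, -0.39, -0.184, 0],
])

```text
clock: 1.52
tcp_pos: [0.4771, -0.2445, 0.1874]
tool_rot: [-0.704, 0.052, 0.707, 0.054]
contact_force: [-0.3, -0.4, -0.3]
opening: 0.0498
```

```bash
python3 -c "
from h import *
s=cams.capture('side')[:,:,::-1];t=cams.capture('top')[:,:,::-1]
a=cv2.resize(s[110:250,200:340],(560,560),interpolation=cv2.INTER_CUBIC)
cv2.imwrite('pics/d1.png',a);cv2.imwrite('pics/d2.png',t)
plan([.479,-.243,.126],-98.5)"
```

```text
shares [ 0.211 -0.006 -0.004] turn -0.001 yaw -98.59 opening 0.04935739921076138 q [-0.68 -0.    1.86  0.    1.29  1.04] tilt [-0.002  0.002 -1.   ]
```

View pics/d1.png

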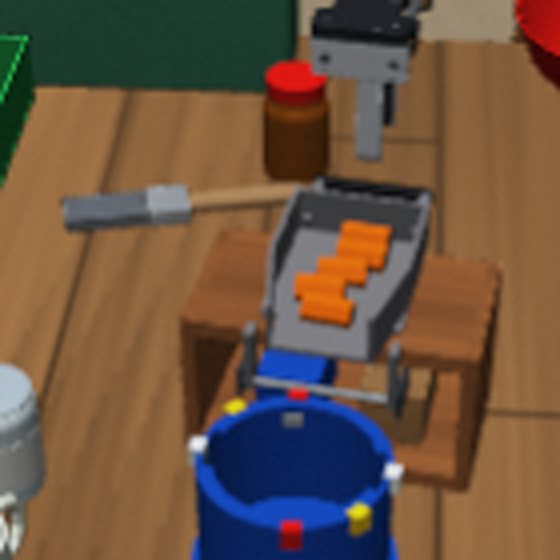

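View pics/d2.png

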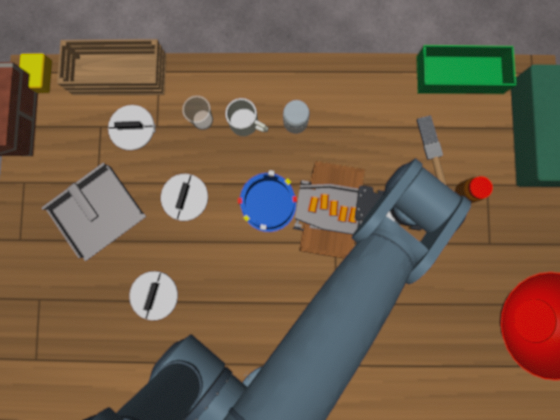

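The fingers (d1 about (370,130)) hang above the bar (d1 about (375,190)), in line with it. Going down.

Request:
drive_tool([
  [0.06, 0.07, -0.005, -0.004, 0],
  [0.06, 0.14, -0.005, -0.004, 0],
  [0.06, 0.211, -0.005, -0.004, 0],
  [0.06, 0.211, -0.005, -0.004, 0],
])

```text
clock: 1.95
tcp_pos: [0.4763, -0.2429, 0.1222]
tool_rot: [-0.702, 0.052, 0.708, 0.056]
contact_force: [-1.0, 0.1, -1.3]
opening: 0.0499
```

Request:
drive_tool([
  [-1, 0, 0, 0, 0],
  [-1, 0, 0, 0, 0],
  [-1, 0, 0, 0, 0],
  [-1, 0, 0, 0, 0],
  [-1, 0, 0, 0, 0],
  [-1, 0, 0, 0, 0],
], newtons=25)

```text
clock: 2.45
tcp_pos: [0.4767, -0.2432, 0.1231]
tool_rot: [-0.702, 0.052, 0.708, 0.055]
contact_force: [0.2, 0.6, 0.5]
opening: 0.0134
```

```bash
python3 -c "
from h import *
s=telemetry.read_state();print(s['contact_force'],s['tcp_pos'])
R=np.hypot(192,50);a0=np.arctan2(50,192)
for th in np.arange(0,1.21,.1):
  y=R*(np.cos(a0+th)-np.cos(a0));z=R*(np.sin(a0+th)-np.sin(a0));print(round(th,2),'xshare',round(-z/300,3),'yshare',round(y/300,3))
"
```

```text
[0.15523375 0.57534812 0.50865874] [ 0.47674281 -0.24320486  0.12305733]
0.0 xshare -0.0 yshare 0.0
0.1 xshare -0.063 yshare -0.02
0.2 xshare -0.124 yshare -0.046
0.3 xshare -0.182 yshare -0.078
0.4 xshare -0.236 yshare -0.115
0.5 xshare -0.286 yshare -0.158
0.6 xshare -0.332 yshare -0.206
0.7 xshare -0.373 yshare -0.258
0.8 xshare -0.409 yshare -0.314
0.9 xshare -0.438 yshare -0.373
1.0 xshare -0.462 yshare -0.434
1.1 xshare -0.479 yshare -0.498
1.2 xshare -0.49 yshare -0.563
```

Request:
drive_tool([
  [-1, 0, 0, 0, 0],
  [-1, 0, 0, 0, 0],
  [-1, -0.031, -0.009, 0, 0],
  [-1, -0.063, -0.02, 0, 0],
  [-1, -0.094, -0.032, 0, 0],
  [-1, -0.124, -0.046, 0, 0],
  [-1, -0.154, -0.061, 0, 0],
  [-1, -0.182, -0.078, 0, 0],
  [-1, -0.182, -0.078, 0, 0],
])

```text
clock: 3.2
tcp_pos: [0.4805, -0.2201, 0.1801]
tool_rot: [-0.702, 0.052, 0.708, 0.054]
contact_force: [-4.3, -4.7, 0.9]
opening: 0.0111
```

```bash
python3 -c "
from h import *
s=telemetry.read_state();print(s['contact_force'],s['tcp_pos'],s['opening'],s['ft_torque'])
plan([.479,-.243,.126],-98.5)
M=Ro.from_quat(s['tool_rot']).as_matrix();print(M)
s=cams.capture('side')[:,:,::-1]
a=cv2.resize(s[110:250,200:340],(560,560),interpolation=cv2.INTER_CUBIC)
cv2.imwrite('pics/e1.png',a)"
```

```text
[-4.25080876 -4.70797289  0.91031947] [ 0.4805265  -0.22005549  0.18013438] 0.011097365534108315 [-0.90343489  0.78790266 -0.0700674 ]
shares [ 0.18   0.077 -0.008] turn -0.001 yaw -98.63 opening 0.011097365534108315 q [-0.64 -0.01  1.88 -0.    1.28  1.08] tilt [-0.008  0.004 -1.   ]
[[-0.00760084 -0.15002106 -0.98865358]
 [ 0.00392603 -0.988679    0.14999473]
 [-0.99996341 -0.00274139  0.00810378]]
```

View pics/e1.png

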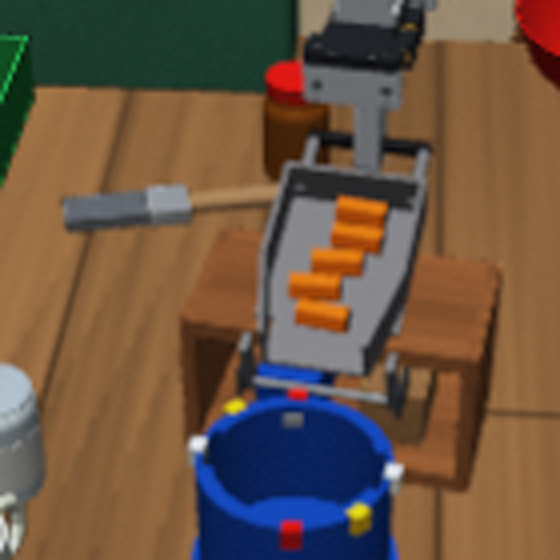

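The tray is tilting, with the bar at e1 (370,145) held between the fingers and the pegs still lying in it. I'll carry on slowly.

Request:
drive_tool([
  [-1, -0.027, -0.018, 0, 0],
  [-1, -0.054, -0.037, 0, 0],
  [-1, -0.079, -0.058, 0, 0],
  [-1, -0.104, -0.08, 0, 0],
  [-1, -0.115, -0.092, 0, 0],
  [-1, -0.127, -0.104, 0, 0],
  [-1, -0.139, -0.116, 0, 0],
  [-1, -0.15, -0.128, 0, 0],
  [-1, -0.16, -0.141, 0, 0],
  [-1, -0.171, -0.154, 0, 0],
  [-1, -0.181, -0.167, 0, 0],
  [-1, -0.191, -0.18, 0, 0],
])

```text
clock: 4.25
tcp_pos: [0.4892, -0.1673, 0.2386]
tool_rot: [-0.703, 0.053, 0.708, 0.054]
contact_force: [-2.8, -5.3, 3.5]
opening: 0.0112
```

```bash
cat > snap.py <<'E'
from h import *
import sys
s=telemetry.read_state();print(s['clock'],s['contact_force'],s['tcp_pos'],s['opening'])
i=cams.capture('side')[:,:,::-1]
cv2.imwrite(sys.argv[1],cv2.resize(i[110:250,200:340],(560,560),interpolation=cv2.INTER_CUBIC))
E
python3 snap.py pics/e2.png
```

```text
4.25 [-2.78297901 -5.25633047  3.4537713 ] [ 0.48915108 -0.16727845  0.23857565] 0.011234051961062664
```

View pics/e2.png

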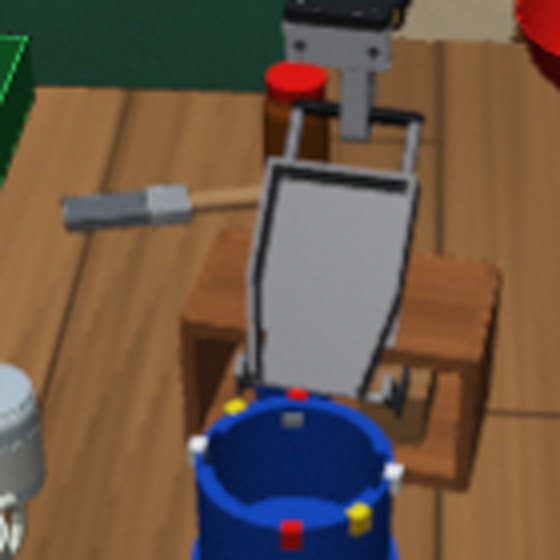

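```bash
python3 -c "
from h import *
cv2.imwrite('pics/e3.png',cams.capture('side')[:,:,::-1]);t=cams.capture('top')[:,:,::-1]
cv2.imwrite('pics/e4.png',cv2.resize(t[120:300,200:420],None,fx=3,fy=3,interpolation=cv2.INTER_CUBIC))"
```

```text
(no output)
```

View pics/e3.png

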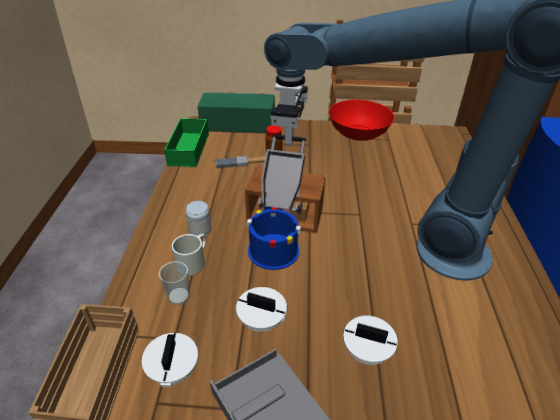

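View pics/e4.png

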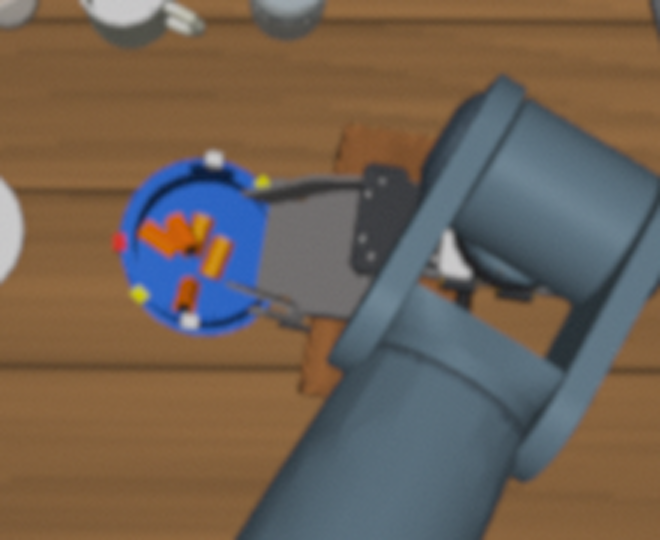

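All five pegs lie in the tub, at e4 (155,238), (180,232), (200,228), (216,256) and (186,294), and the tray is empty. Lowering the tray.

Request:
drive_tool([
  [-1, 0.02, 0.026, 0, 0],
  [-1, 0.041, 0.052, 0, 0],
  [-1, 0.087, 0.1, 0, 0],
  [-1, 0.137, 0.143, 0, 0],
  [-1, 0.191, 0.18, 0, 0],
  [-1, 0.249, 0.212, 0, 0],
  [-1, 0.28, 0.226, 0, 0],
  [-1, 0.31, 0.238, 0, 0],
  [-1, 0.341, 0.248, 0, 0],
  [-1, 0.36, 0.255, 0, 0],
  [-1, 0.368, 0.258, 0, 0],
  [-1, 0.368, 0.258, 0, 0],
])

```text
clock: 5.4
tcp_pos: [0.4769, -0.243, 0.1277]
tool_rot: [-0.703, 0.052, 0.708, 0.054]
contact_force: [2.4, 1.0, -0.9]
opening: 0.011
```

```bash
python3 snap.py pics/e5.png
```

```text
5.4 [ 2.35135496  0.96694842 -0.92583231] [ 0.47694939 -0.24297545  0.12765411] 0.010954180192723643
```

View pics/e5.png

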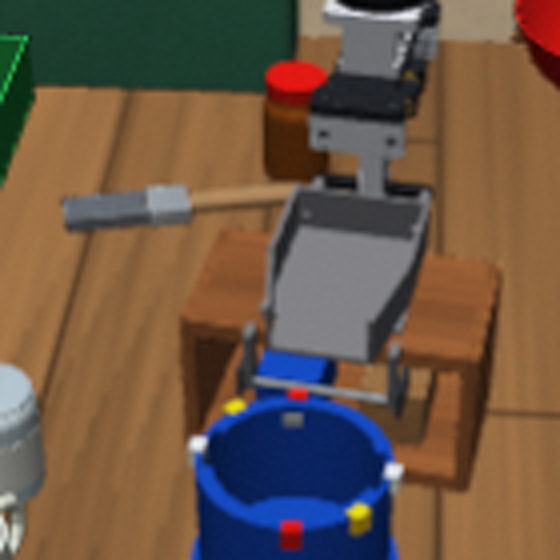

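The tray is down and empty, about 4 mm short of the start reading. Finish lowering, release and rise.

Request:
drive_tool([
  [-1, 0.014, 0, 0, 0],
  [-1, 0.014, 0, 0, 0],
  [0.06, 0.014, 0, 0, 0],
  [0.06, 0.014, 0, 0, 0],
  [0.06, 0.014, 0, 0, 0],
  [0.06, 0.014, 0, 0, 0],
  [0.06, 0.014, 0, 0, 0],
  [0.06, 0.014, 0, 0, 0],
])

```text
clock: 6.12
tcp_pos: [0.4769, -0.2427, 0.1238]
tool_rot: [-0.703, 0.052, 0.708, 0.054]
contact_force: [-0.4, -0.0, 0.2]
opening: 0.0473
```

Request:
drive_tool([
  [0.06, -0.05, 0, 0, 0],
  [0.06, -0.12, 0, 0, 0],
  [0.06, -0.22, 0, 0, 0],
  [0.06, -0.35, 0, 0, 0],
  [0.06, -0.35, 0, 0, 0],
])

```text
clock: 6.53
tcp_pos: [0.481, -0.2455, 0.2372]
tool_rot: [0.707, -0.055, -0.704, -0.051]
contact_force: [0.9, 0.3, 1.4]
opening: 0.05
```

```bash
python3 -c "
from h import *
plan([.535,0.03,.225],-98.5)
plan([.535,.25,.225],-104.5)"
```

```text
shares [ 0.036 -0.935 -0.041] turn -0.001 yaw -98.56 opening 0.04999317980371272 q [-0.68 -0.04  1.81 -0.    1.37  1.04] tilt [ 0.004 -0.005 -1.   ]
shares [ 0.033 -1.66   0.068] turn 0.066 yaw -98.56 opening 0.04999317980371272 q [-0.68 -0.04  1.81 -0.    1.37  1.04] tilt [ 0.004 -0.005 -1.   ]
```

Request:
drive_tool([
  [0.06, 0, -0.935, -0.041, 0],
  [0.06, 0, -0.935, -0.041, 0],
  [0.06, 0, -0.935, -0.041, 0],
  [0.06, 0, -0.935, -0.041, 0],
  [0.06, 0, -0.935, -0.041, 0],
  [0.06, 0, -0.935, -0.041, 0],
  [0.06, 0, -0.935, -0.041, 0],
  [0.06, 0, -0.935, -0.041, 0],
])

```text
clock: 7.2
tcp_pos: [0.5354, 0.0346, 0.2361]
tool_rot: [0.707, -0.052, -0.704, -0.049]
contact_force: [0.8, 0.0, -1.0]
opening: 0.0494
```

```bash
python3 -c "
from h import *
plan([.535,.249,.11],-104.5)"
```

```text
shares [ 0.418 -0.708  0.106] turn 0.07 yaw -98.22 opening 0.04942782219849227 q [-0.15 -0.05  1.82 -0.    1.37  1.57] tilt [ 0.005 -0.004 -1.   ]
```

Request:
drive_tool([
  [0.06, 0, -0.708, 0.106, 0.074],
  [0.06, 0, -0.708, 0.106, 0.074],
  [0.06, 0, -0.708, 0.106, 0.074],
  [0.06, 0, -0.708, 0.106, 0.074],
  [0.06, 0, -0.708, 0.106, 0.074],
  [0.06, 0.2, -0.708, 0.106, 0.074],
  [0.06, 0.4, -0.708, 0.106, 0.074],
  [0.06, 0.4, -0.708, 0.106, 0.074],
])

```text
clock: 7.87
tcp_pos: [0.5347, 0.2496, 0.1138]
tool_rot: [0.703, -0.092, -0.699, -0.09]
contact_force: [-0.6, -0.6, -0.5]
opening: 0.0497
```

```bash
python3 -c "
from h import *
i=cams.capture('side')[:,:,::-1];t=cams.capture('top')[:,:,::-1]
cv2.imwrite('pics/f1.png',cv2.resize(i[220:360,190:340],(600,560),interpolation=cv2.INTER_CUBIC))
cv2.imwrite('pics/f2.png',t)
plan([.5355,.2495,.031],-105)"
```

```text
shares [ 0.256 -0.014 -0.019] turn 0.002 yaw -104.86 opening 0.049682085231733245 q [ 0.25  0.21  1.79 -0.01  1.15  2.08] tilt [-0.009 -0.007 -1.   ]
```

View pics/f1.png

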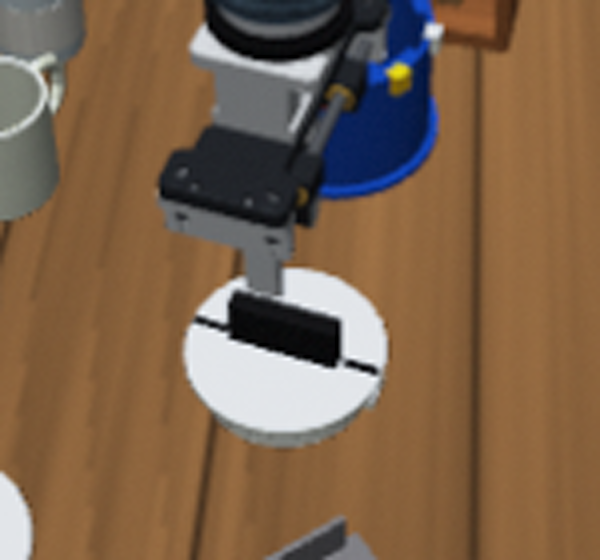

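View pics/f2.png

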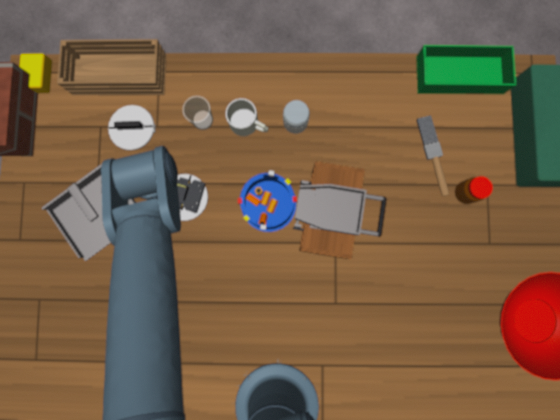

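```bash
python3 -c "
from h import *
p=proj('side',[[.5347,.2496,.1138],[.541,.274,.1138],[.5282,.2254,.1138],[.5355,.2495,.063]])
print((p-[190,220])*4)
print(telemetry.read_state()['contact_force'])"
```

```text
[[286.12159206 254.98795209]
 [271.12016483 287.40624956]
 [300.90546453 223.9748431 ]
 [286.39222685 310.73512851]]
[-0.50546459 -0.84264809  0.05366542]
```

The projected TCP and bar agree with the picture (bar top centre f1 (286,307), predicted (286,311)). Descend, keeping 5 mm over the disc, and grip.

Request:
drive_tool([
  [0.06, 0.1, -0.008, -0.01, 0],
  [0.06, 0.18, -0.007, -0.008, 0],
  [0.06, 0.242, -0.003, -0.008, 0],
  [0.06, 0.242, -0.003, -0.008, 0],
  [0.06, 0.242, -0.003, -0.008, 0],
])

```text
clock: 8.38
tcp_pos: [0.5326, 0.2469, 0.0369]
tool_rot: [-0.699, 0.095, 0.704, 0.089]
contact_force: [0.8, -0.2, -0.0]
opening: 0.0497
```

```bash
python3 -c "
from h import *
print(telemetry.read_state()['contact_force'],telemetry.read_state()['tcp_pos'])
plan([.5355,.2495,.036],-105)"
```

```text
[ 0.83182878 -0.22776951 -0.01616707] [0.5325553  0.24686516 0.036885  ]
shares [ 0.003 -0.011 -0.007] turn 0.001 yaw -104.91 opening 0.04968036866411257 q [ 0.24  0.32  1.81 -0.01  1.03  2.08] tilt [-0.008 -0.007 -1.   ]
```

Request:
drive_tool([
  [0.06, 0.003, -0.011, -0.008, 0],
  [0.06, 0.003, -0.011, -0.008, 0],
  [-1, 0.003, -0.011, -0.008, 0],
  [-1, 0.003, -0.011, -0.008, 0],
  [-1, 0.003, -0.011, -0.008, 0],
  [-1, 0.003, -0.011, -0.008, 0],
  [-1, 0.003, -0.011, -0.008, 0],
  [-1, 0.003, -0.011, -0.008, 0],
  [-1, 0.003, -0.011, -0.008, 0],
  [-1, 0.003, -0.011, -0.008, 0],
], newtons=40)

```text
clock: 9.22
tcp_pos: [0.5359, 0.2495, 0.0362]
tool_rot: [-0.699, 0.095, 0.703, 0.089]
contact_force: [0.4, -0.7, 1.3]
opening: 0.0137
```

```bash
python3 -c "
from h import *
print(telemetry.read_state()['contact_force'],telemetry.read_state()['tcp_pos'])
plan([.5355,.2495,.2],-105)"
```

```text
[ 0.35348917 -0.66147214  1.29341639] [0.53591879 0.24946628 0.03615897]
shares [-0.546  0.005  0.004] turn 0.001 yaw -104.91 opening 0.013669284021019293 q [ 0.25  0.32  1.8  -0.01  1.03  2.08] tilt [-0.008 -0.007 -1.   ]
```

Gripped (13.7 mm on the 14 mm bar). Lift.

Request:
drive_tool([
  [-1, -0.05, 0, 0, 0],
  [-1, -0.15, 0, 0, 0],
  [-1, -0.27, 0, 0, 0],
  [-1, -0.4, 0, 0, 0],
  [-1, -0.5, 0, 0, 0],
  [-1, -0.5, 0, 0, 0],
  [-1, -0.5, 0, 0, 0],
])

```text
clock: 9.8
tcp_pos: [0.5379, 0.2508, 0.1877]
tool_rot: [-0.7, 0.094, 0.702, 0.089]
contact_force: [-1.6, -0.0, -2.6]
opening: 0.0139
```

```bash
python3 -c "
from h import *
i=cams.capture('side')[:,:,::-1];t=cams.capture('top')[:,:,::-1]
cv2.imwrite('pics/g1.png',cv2.resize(i[150:350,170:370],(600,600),interpolation=cv2.INTER_CUBIC))
cv2.imwrite('pics/g2.png',cv2.resize(t[150:250,140:320],None,fx=4,fy=4,interpolation=cv2.INTER_CUBIC))
print(telemetry.read_state())
plan([.5215,.027,.175],-98)"
```

```text
{'clock': 9.9, 'q': array([ 0.24772799,  0.13833799,  1.72134235, -0.00523381,  1.29500859,
        2.08021596]), 'qd': array([-0.00022147,  0.01610126,  0.01698458, -0.00149978,  0.00172666,
       -0.00183757]), 'joint_efforts': array([ 2.03231152e-02, -3.94506598e+01, -3.33535767e+01, -3.46834981e-02,
       -8.21614265e-02,  4.64839613e-04]), 'tcp_pos': array([0.53560573, 0.25015813, 0.18378392]), 'tool_rot': array([-0.69746669,  0.0951074 ,  0.70475769,  0.08838215]), 'contact_force': array([ 0.6035625 ,  0.47341277, -3.18095007]), 'ft_torque': array([0.03496374, 0.02660324, 0.043777  ]), 'opening': 0.0134050624337221}
shares [ 0.036  0.731 -0.146] turn -0.077 yaw -104.91 opening 0.0134050624337221 q [ 0.25  0.14  1.72 -0.01  1.3   2.08] tilt [-0.011 -0.008 -1.   ]
```

View pics/g1.png

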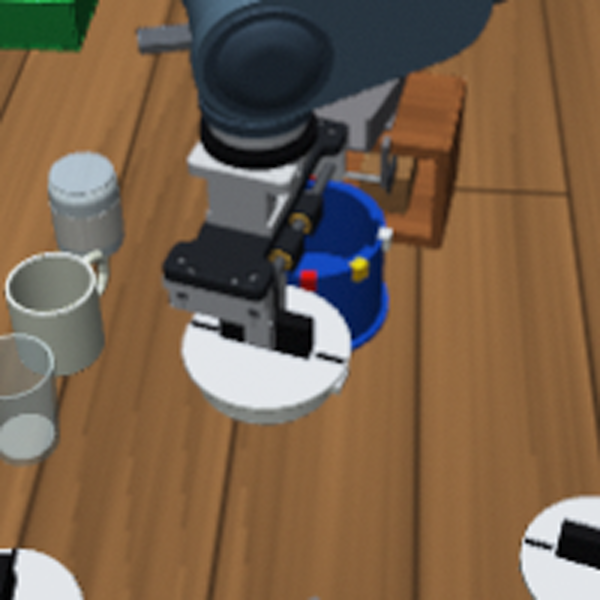

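View pics/g2.png

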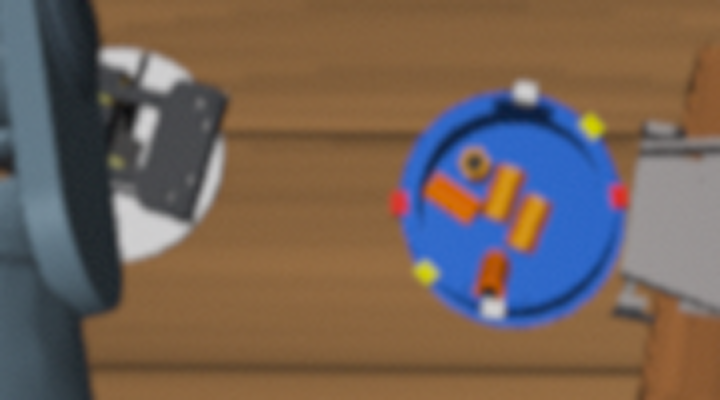

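```bash
python3 - <<'E'
from h import *
T=lambda p,z:atz("top",c(p,(140,150),4),z)
a=[(526,92),(493,306),(592,126),(426,272),(620,197),(400,203)]
P=[T(x,.098) for x in a]
for i in(0,2,4):
    d=P[i]-P[i+1];print((P[i]+P[i+1])[:2]/2,np.degrees(np.arctan2(d[1],d[0])),np.linalg.norm(d))
S=lambda p,z:atz("side",c(p,(170,150),3),z)
print("disc",S((267,350),.177))
for a,b in [((195,323),(343,360))]:
    d=S(a,.178)-S(b,.178);print(S(a,.178),S(b,.178),(S(a,.178)+S(b,.178))/2,np.degrees(np.arctan2(d[1],d[0])))
th=np.linspace(0,2*np.pi,9)[:-1]
X=np.array([[.5356+.062*np.cos(t),.2502+.062*np.sin(t),.178] for t in th]+[[.5356,.2502,.178]])
print(np.round((proj('side',X)-[170,150])*3+1))
E
```

```text
[0.52149683 0.02745111] -8.081578111911101 0.13442671061394734
[0.52122735 0.02763732] -47.99527087209982 0.13654801658160381
[0.52044189 0.02726897] -88.05329028571077 0.13583488791147147
disc [0.53944168 0.25408114 0.177     ]
[0.59575048 0.23154904 0.178     ] [0.48328162 0.26098266 0.178     ] [0.53951605 0.24626585 0.178     ] -14.66566082262714
[[189. 341.]
 [206. 387.]
 [264. 410.]
 [329. 394.]
 [357. 350.]
 [336. 306.]
 [280. 286.]
 [221. 300.]
 [273. 345.]]
```

Request:
drive_tool([
  [-1, 0, 0.12, -0.024, -0.077],
  [-1, 0, 0.25, -0.05, -0.077],
  [-1, 0, 0.38, -0.075, -0.077],
  [-1, 0, 0.5, -0.1, -0.077],
  [-1, 0, 0.6, -0.12, -0.077],
  [-1, 0, 0.68, -0.136, -0.077],
  [-1, 0.015, 0.731, -0.146, -0.077],
  [-1, 0.03, 0.731, -0.146, -0.077],
  [-1, 0.03, 0.731, -0.146, -0.077],
  [-1, 0.03, 0.731, -0.146, -0.077],
])

```text
clock: 10.73
tcp_pos: [0.5202, 0.0277, 0.1747]
tool_rot: [-0.7, 0.052, 0.711, 0.046]
contact_force: [-0.6, 0.4, -1.9]
opening: 0.0139
```

```bash
cat > hov.py <<'E'
from h import *
import sys
n=sys.argv[1]
i=cams.capture('side')[:,:,::-1];t=cams.capture('top')[:,:,::-1]
cv2.imwrite(f'pics/{n}s.png',cv2.resize(i[170:270,220:330],None,fx=6,fy=6,interpolation=cv2.INTER_CUBIC)[:600])
cv2.imwrite(f'pics/{n}t.png',cv2.resize(t[155:245,220:320],None,fx=6,fy=6,interpolation=cv2.INTER_CUBIC))
s=telemetry.read_state();print(s['clock'],s['tcp_pos'],s['contact_force'],s['ft_torque'])
plan([.5213,.027,.145],-98)
E
python3 hov.py k1
```

```text
10.8333 [0.52103419 0.02794887 0.17597696] [ 0.38268628 -0.24044874 -1.64980368] [ 0.0411359  -0.01530165  0.00307068]
shares [ 0.103  0.002 -0.003] turn 0.001 yaw -97.9 opening 0.013901009204763483 q [-0.16 -0.02  1.9  -0.01  1.27  1.55] tilt [-0.013 -0.008 -1.   ]
```

View pics/k1s.png

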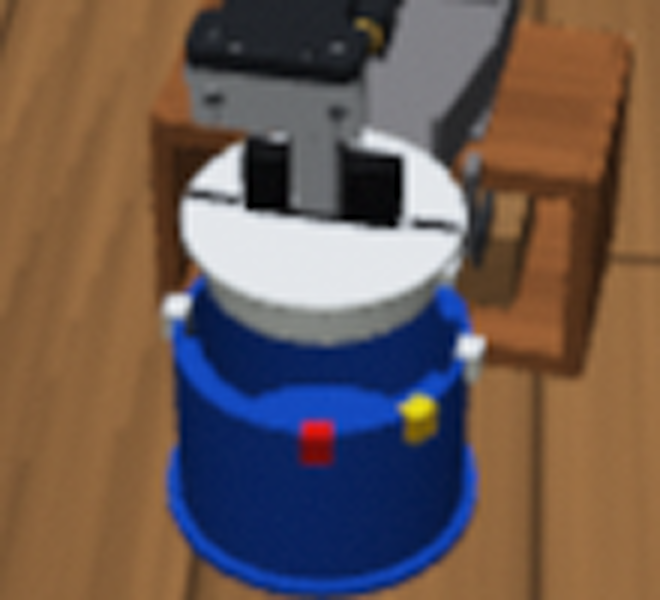

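View pics/k1t.png

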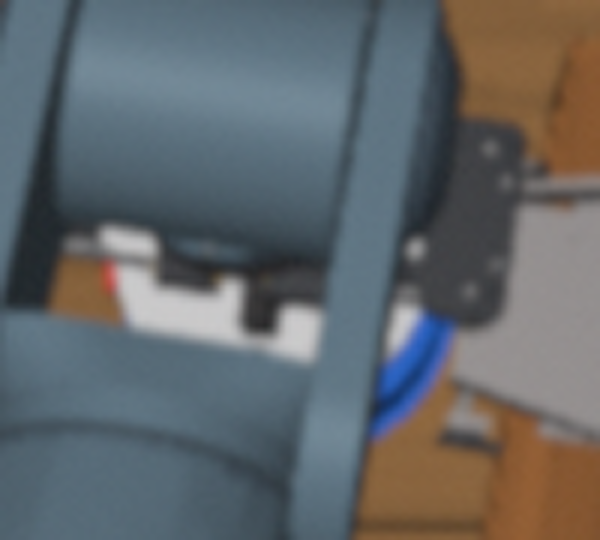

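```bash
python3 - <<'E'
from h import *
from scipy.optimize import least_squares
th=np.linspace(0,2*np.pi,181)
def ext(cx,cy,r,z):
    P=proj('side',np.c_[cx+r*np.cos(th),cy+r*np.sin(th),0*th+z]);P=((P-[220,170])+.5)*6-.5
    return P[:,0].min(),P[:,0].max(),P[:,1].min(),P[:,1].max()
def fit(r,z,l,rr,bot):
    f=lambda p:np.array(ext(p[0],p[1],r,z))[[0,1,3]]-[l,rr,bot]
    s=least_squares(f,[.52,.03]);print(s.x,s.fun)
fit(.062,.170,180,470,308) # bottom approx
fit(.062,.164,180,470,312)
fit(.0535,.140,208,443,345)
fit(.068,.100,173,472,428)
print(ext(.5232,.026,.068,.1), ext(.5213,.0275,.062,.170),ext(.5213,.0275,.062,.164),ext(.5213,.0275,.0535,.14))
# base flange
E
```

```text
[0.52171689 0.03065673] [ 2.06875493 -2.06993859  0.25674921]
[0.52201146 0.02641914] [ 2.96897008 -2.97065687  0.36549782]
[0.52165049 0.02839995] [-3.55750392  3.55924353 -0.36950789]
[0.52333965 0.02351564] [-0.52601767  0.52629759 -0.06455683]
(np.float64(172.15157164879275), np.float64(472.69330677045866), np.float64(232.03427974118972), np.float64(431.9246372018548)) (np.float64(183.83687862383294), np.float64(469.08509299608704), np.float64(123.62255242482689), np.float64(303.323206739322)) (np.float64(184.31496659071354), np.float64(468.5935502378371), np.float64(134.14955589764713), np.float64(314.14555428740346)) (np.float64(205.44597929067754), np.float64(447.41991870823506), np.float64(187.0677792182522), np.float64(343.25977227615226))
```

Request:
drive_tool([
  [-1, 0.05, 0.003, -0.005, 0],
  [-1, 0.1, 0.003, -0.005, 0],
  [-1, 0.1, 0.003, -0.005, 0],
  [-1, 0.1, 0.003, -0.005, 0],
])

```text
clock: 11.17
tcp_pos: [0.5214, 0.0275, 0.1454]
tool_rot: [-0.7, 0.051, 0.71, 0.045]
contact_force: [-0.3, -0.8, -1.8]
opening: 0.0138
```

```bash
python3 hov.py k2; python3 -c "
from h import *
plan([.522,.0267,.112],-98)"
```

```text
11.2667 [0.52259976 0.02701998 0.14690146] [ 0.71792312  0.11204361 -1.44950935] [ 0.02439675  0.03541747 -0.0131234 ]
shares [0.006 0.001 0.004] turn 0.002 yaw -97.85 opening 0.013727124678399115 q [-0.16  0.02  1.92 -0.01  1.21  1.55] tilt [-0.012 -0.008 -1.   ]
shares [0.116 0.    0.001] turn 0.002 yaw -97.85 opening 0.013727124678399115 q [-0.16  0.02  1.92 -0.01  1.21  1.55] tilt [-0.012 -0.008 -1.   ]
```

View pics/k2s.png

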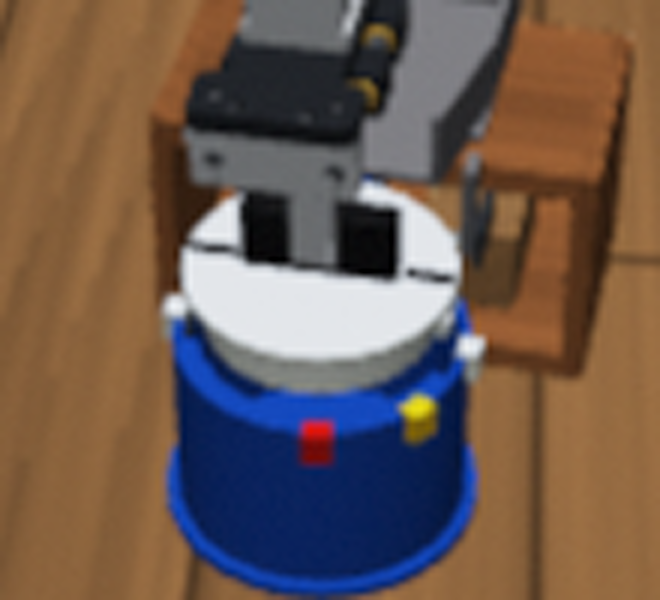

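The lid (181–463 in k2s) is centred over the rim (173–472). Lower gently, watching force.

Request:
drive_tool([
  [-1, 0.02, 0, 0, 0],
  [-1, 0.035, 0, 0, 0],
  [-1, 0.047, 0, 0, 0],
  [-1, 0.053, 0, 0, 0],
  [-1, 0.053, 0, 0, 0],
])

```text
clock: 11.68
tcp_pos: [0.522, 0.0269, 0.1303]
tool_rot: [-0.701, 0.051, 0.71, 0.045]
contact_force: [-0.5, -0.1, -1.5]
opening: 0.0138
```

```bash
python3 hov.py k3; python3 -c "
from h import *
plan([.522,.0267,.112],-98)"
```

```text
11.7833 [0.5223978  0.02686482 0.13093161] [-0.2821242   0.32717401 -1.95862605] [ 0.03651796  0.00038715 -0.0200113 ]
shares [-0.047  0.     0.004] turn 0.002 yaw -97.86 opening 0.013626509581028535 q [-0.16  0.04  1.93 -0.01  1.18  1.55] tilt [-0.012 -0.008 -1.   ]
shares [0.063 0.    0.001] turn 0.002 yaw -97.86 opening 0.013626509581028535 q [-0.16  0.04  1.93 -0.01  1.18  1.55] tilt [-0.012 -0.008 -1.   ]
```

View pics/k3s.png

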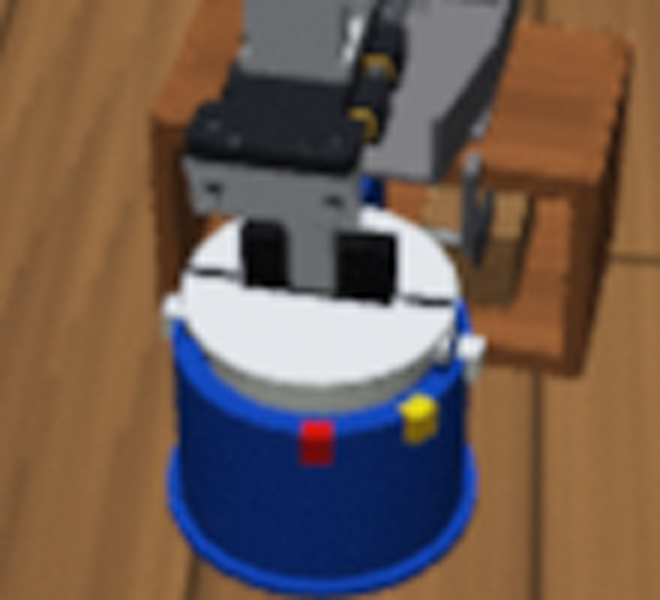

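No contact, and the skirt is 5 mm inside. Continue.

Request:
drive_tool([
  [-1, 0.015, 0, 0, 0],
  [-1, 0.025, 0, 0, 0],
  [-1, 0.035, 0, 0, 0],
  [-1, 0.035, 0, 0, 0],
])

```text
clock: 12.12
tcp_pos: [0.5217, 0.0268, 0.1194]
tool_rot: [-0.701, 0.051, 0.71, 0.046]
contact_force: [0.1, 0.8, -1.4]
opening: 0.0135
```

Request:
drive_tool([
  [-1, 0.01, 0, 0, 0],
  [-1, 0.02, 0, 0, 0],
  [-1, 0.025, 0, 0, 0],
  [-1, 0.025, 0, 0, 0],
])

```text
clock: 12.45
tcp_pos: [0.5217, 0.0267, 0.1123]
tool_rot: [-0.701, 0.051, 0.71, 0.045]
contact_force: [-1.9, -0.4, 1.2]
opening: 0.0133
```

```bash
python3 hov.py k4; python3 -c "
from h import *
plan([.522,.0267,.112],-98)"
```

```text
12.55 [0.52175169 0.02671954 0.11228729] [-1.12638479  0.06103914  3.29454038] [0.13023096 0.33198375 0.09034663]
shares [-0.109  0.     0.003] turn 0.002 yaw -97.85 opening 0.013365606552612356 q [-0.16  0.06  1.94 -0.01  1.15  1.55] tilt [-0.013 -0.008 -1.   ]
shares [ 0.001 -0.    -0.001] turn 0.002 yaw -97.85 opening 0.013365606552612356 q [-0.16  0.06  1.94 -0.01  1.15  1.55] tilt [-0.013 -0.008 -1.   ]
```

View pics/k4s.png

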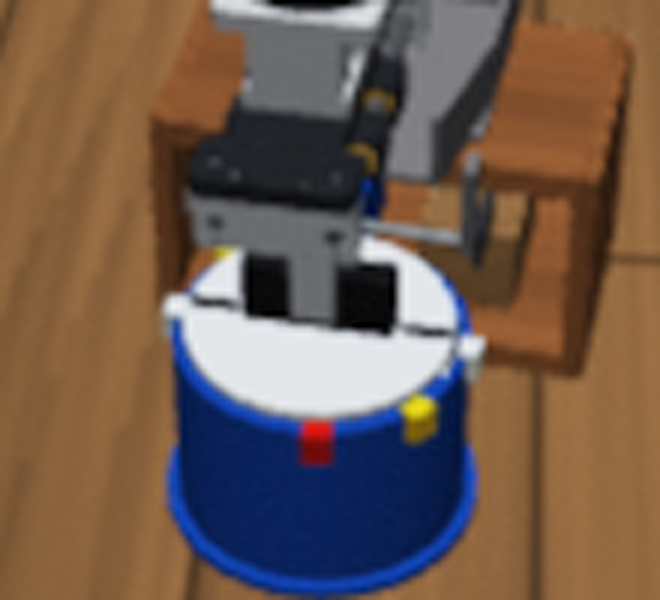

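Seated: the disc is level on the rim, with only about 3 N of upward force. Turn clockwise in two stages.

Request:
drive_tool([
  [-1, -0.003, 0, 0, 0.03],
  [-1, -0.003, 0, 0, 0.06],
  [-1, -0.003, 0, 0, 0.09],
  [-1, -0.003, 0, 0, 0.12],
  [-1, -0.003, 0, 0, 0.15],
  [-1, -0.003, 0, 0, 0.18],
  [-1, -0.003, 0, 0, 0.21],
  [-1, -0.003, 0, 0, 0.22],
  [-1, -0.003, 0, 0, 0.22],
])

```text
clock: 13.3
tcp_pos: [0.5216, 0.0268, 0.1129]
tool_rot: [-0.683, 0.173, 0.69, 0.165]
contact_force: [-0.8, 1.0, -1.8]
opening: 0.0138
```

```bash
python3 hov.py k5; python3 -c "
from h import *
plan([.522,.0267,.112],-138)"
```

```text
13.4 [0.52169147 0.02674032 0.11302125] [-0.02435694 -0.15625609 -1.59811192] [ 0.09119546  0.09313971 -0.05217887]
shares [-0.107  0.001  0.002] turn -0.218 yaw -117.61 opening 0.013660418239705615 q [-0.16  0.06  1.94 -0.01  1.15  1.9 ] tilt [-0.013 -0.008 -1.   ]
shares [ 0.003 -0.    -0.001] turn 0.227 yaw -117.61 opening 0.013660418239705615 q [-0.16  0.06  1.94 -0.01  1.15  1.9 ] tilt [-0.013 -0.008 -1.   ]
```

View pics/k5s.png

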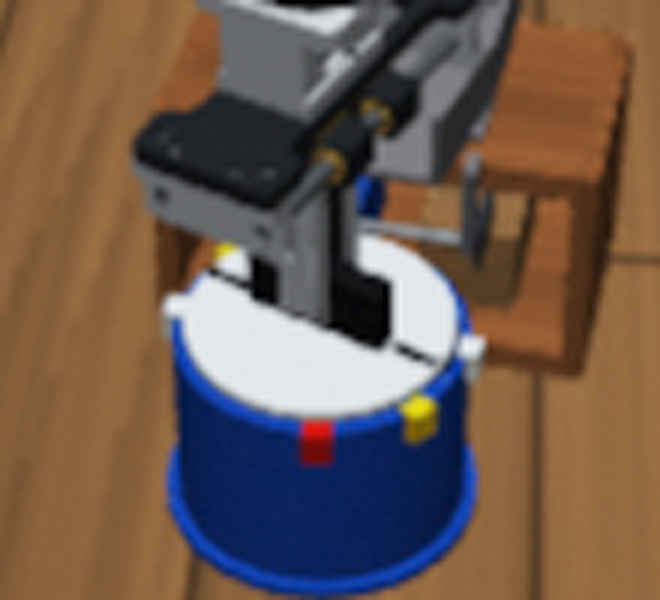

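The lid is turning freely: its line now runs about half-way to the yellow mark at (420,418). Turn the rest.

Request:
drive_tool([
  [-1, 0, 0, 0, 0.03],
  [-1, 0, 0, 0, 0.06],
  [-1, 0, 0, 0, 0.09],
  [-1, 0, 0, 0, 0.12],
  [-1, 0, 0, 0, 0.15],
  [-1, 0, 0, 0, 0.18],
  [-1, 0, 0, 0, 0.21],
  [-1, 0, 0, 0, 0.227],
  [-1, 0, 0, 0, 0.227],
  [-1, 0, 0, 0, 0.227],
])

```text
clock: 14.23
tcp_pos: [0.5217, 0.0267, 0.113]
tool_rot: [-0.643, 0.292, 0.649, 0.283]
contact_force: [-0.7, 0.3, -2.0]
opening: 0.0135
```

```bash
python3 hov.py k6; python3 -c "
from h import *
plan([.522,.0267,.112],-138)
cv2.imwrite('pics/k6full.png',cams.capture('top')[:,:,::-1]);cv2.imwrite('pics/k6sf.png',cams.capture('side')[:,:,::-1])"
```

```text
14.3333 [0.52168305 0.02676316 0.11298081] [-0.28963285  0.03789574 -2.20059575] [ 0.09845539 -0.00894917  0.00939939]
shares [-0.107  0.002  0.002] turn -0.444 yaw -137.99 opening 0.014101158422741388 q [-0.16  0.06  1.94 -0.01  1.15  2.25] tilt [-0.013 -0.008 -1.   ]
shares [ 0.003 -0.001 -0.001] turn 0.0 yaw -137.99 opening 0.014101158422741388 q [-0.16  0.06  1.94 -0.01  1.15  2.25] tilt [-0.013 -0.008 -1.   ]
```

View pics/k6s.png

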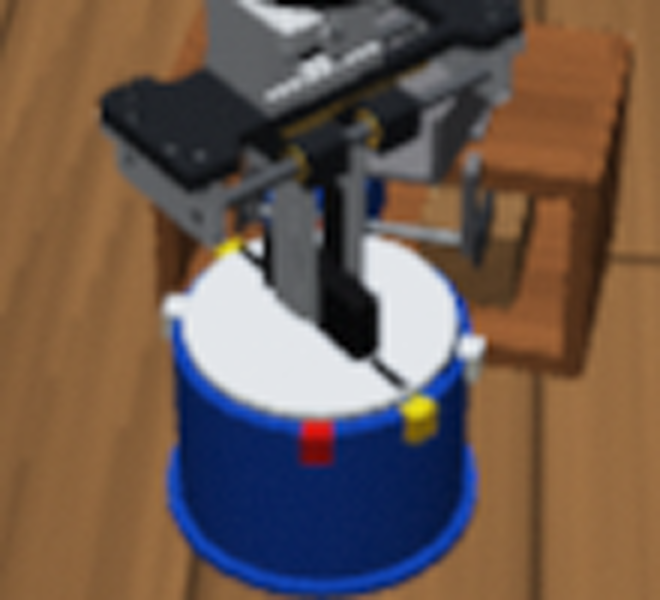

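View pics/k6sf.png

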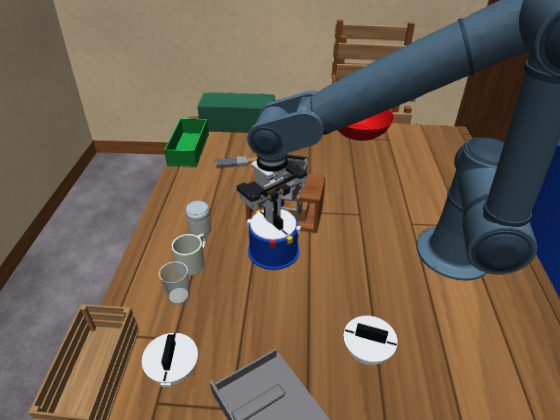

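View pics/k6full.png

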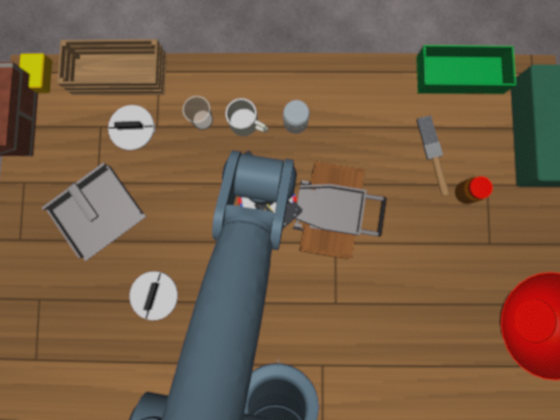

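The lid's line runs from the yellow mark at k6s (230,247) to the one at (420,410). The cup, tumbler, can and brush sit at the same pixels as at the start, and the tray is down and empty. Handing in.

```bash
python3 -c "
from station import robot
print(robot.sign_off())"
```

```text
the job is handed in; nothing more can be done
None
```

I handed the job in at about 14.4 s. `sign_off` reports no verdict.

- **Pegs:** I lifted the tray by its bar to a tilt of about 0.7 rad, short of the 1.1 rad you gave for all pegs out. All five had already left by then. The top camera showed five in the tub and an empty tray, and I lowered the tray back to its starting height.
- **Lid:** I took the right-most of the three look-alikes and seated it with its bar at the white marks, pressing with only about 3 N. I then turned it about 40° clockwise.
- **Final state:** The lid's line points at both yellow marks. The jaws are at -138.0°, where the marks I measured call for about -138°. Wrist forces read between moves stayed under 10 N. The lid stopped about 20° short of where the lock is met, and there was no resisting torque. It is still gripped at 40 N.
- **Bystanders:** The cup, tumbler, can and brush look unmoved in the last pictures.
- **Disagreement:** The two cameras differed by about 2 mm on where the tub is. I aimed between them and the lid went in without catching.

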